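# File the spare keys and prove the yellow one in the test lock

## Robot

A 7-joint arm with a two-finger parallel gripper is mounted at the origin on the work surface. World frame = base frame: x ahead of the robot, y to its left, z up, the work surface at z = 0. Lengths are in m, angles in rad, forces in N, time in s.
With the tool pointing down it reaches from about 0.4 to 0.85 m from the base axis. Payload 4.5 kg.
Tool frame: the origin (TCP) lies where the fingers leave the gripper's body, on its centre line; the fingertips stand 64 mm ahead of it and the grasp point (between the pads) lies 45 mm ahead of it; z points along the fingers, y is the line along which they close (so a half turn about z gives the same grasp; the last joint's range is limited). The gripper opens to 88 mm and grips with 3 to 60 N. Pads are 18 mm wide; open, the fingers measure 123 mm over their backs; the gripper's body (75 mm by 187 mm) begins 45 mm behind the grasp point.
Start: joints at [1.255, 0.689, -0.195, 1.565, 0.157, 0.902, -0.215], TCP at [0.214, -0.587, 0.303] pointing down, gripper open.
Joint ranges: [-3.01, 3.01], [-0.46, 2.08], [-1.47, 1.51], [0.13, 2.56], [-1, 4.14], [0.04, 2.09], [-2.66, 2.66]. Speed limits (rad/s): [2.57, 2.57, 3.14, 3.14, 3.14, 3.14, 3.14].

## Interface

Orientations are given as a unit quaternion [x, y, z, w].
In Python, from plant import r gives the robot as it stands.
- The arm moves only by the tool play_rows, never from a script. Its arguments are lists of equal length, an entry for each row: "translation": the shift along the tool's x, y, z in m, a list of three; "delta_rot": the turn, a rotation vector about the tool's x, y, z in degrees, a list of three; "grip": the opening, from -1 (shut) to 1 (fully open). In form: {"translation": [[x, y, z], ...], "delta_rot": [[rx, ry, rz], ...], "grip": [grip, ...]}. A call has 1 to 20 rows; each row shifts and turns the commanded pose from where the row before left it, along the tool's axes as they then stand; what a row does not reach is not made up. A row lasts 1/8 s, in which the tool goes at most 62.5 mm and 10.7 degrees, less where a joint would pass 70% of its speed; a pose out of reach is approached as far as the arm can. A call with a gripper value outside its range is refused whole. The fingers move at their own pace and stop on an object; "squeeze" is the grip in N (left out, the last holds). Time passes only in rows, so rows that do not move let the fingers close. It gives the time, the measured TCP pose, the force, the opening and the grip force at its end, in the units of the state.
- r.get_state(): the state, without advancing time (a new reading comes with each control period).
- r.snapshot(name): name is "side" or "top" or "wrist"; returns the picture (480x640x3 uint8, blue, green, red); there is no depth.
- r.get_calibration(name): a dict with "intrinsics" (3x3 intrinsics, pixels), "k1" (the pictures are not rectified: a ray, as slopes to the right and down, at radius r is drawn at 1 + k1 r^2 times it, then the intrinsics apply), "eye" and "rotation" of the camera in the world. Camera axes: x right, y up, looking along -z (the intrinsics and any distortion apply to the point x, -y, -z); pixel columns grow to the right and rows downward; lengths in m; the calibration is good to about 2 mm. A picture is of the moment at which its call begins: read the wrist's pose just before it. get_calibration takes no time and is no camera call; for the wrist camera it gives the pose at the moment of the call.
- r.finish_job(): hands the job in; it is judged then, once.
Trained networks look in the newest picture that a camera, given by its name, has taken for a name from the list of things; names that differ only in an ending like _2 or _b are one class to them, and where a whole thing is asked for, a point or a joint stands for the part that bears it (a point fixed in the world has none). Each returns a list of dicts, best first, with "confidence" (0 to 1); they miss things now and then, are a little off and sometimes report something else, mostly with a low value. They report only what shows in the picture. A call takes as long as a camera call. They do not tell look-alikes from the thing itself.
- r.look_for(camera, target): "point" ([x, y, z] in m, in world coordinates, good to about 4 mm: the middle of the surface that is visible of it).
- r.silhouettes(camera, target): "pixels" (480x640 bool, what is visible of it).
The state is a dict: "clock": time; "q": joint angles; "qd": joint speeds; "joint_torque": joint torques, N m; "tool_pos": TCP position; "eef_rot": TCP orientation; "contact_force": force on the tool from outside, world axes, zero at the start; "moment": the same for the moment, N m; "opening": opening from 0.0 (shut) to 1.0 (fully open); "finger_force": force on a finger pad.
Only numpy, scipy, OpenCV 4.12 (cv2) and the standard library are available. Lean on these libraries where they do the work, as an engineer would, in place of code of your own. Each camera call takes 0.05 s, during which the arm holds its last target. There are 200 camera calls.

## Task

Finish the key order at the counter: first put the red key in the red bin and the blue key in the blue bin. Then slide the yellow key fully home into the test lock with the yellow collar, working it past the sticky pins, turn it clockwise a quarter turn to the stop and keep holding it there: finish with the key still gripped and turned, because the lock springs back. Leave the padlock, the screw box and the oil bottle alone.

Things in the scene. Friction and masses are not known exactly. Their poses are not given: they have to be found in the camera images.
- key_red: key with red plastic bow, loose, 30 g. Origin at the shoulder (underside of the bow). +z up through the bow: 26 mm wide (x), 10 thick (y), 36 tall. Along -z the steel blade: 10 mm wide (x), 4 thick (y), 32 long, rounded tip. Same both ways round. Starts upright in one of the rack's slots (which one varies), shoulder on the rack's top.
- key_blue: key with blue plastic bow, loose, 30 g. Origin at the shoulder (underside of the bow). +z up through the bow: 26 mm wide (x), 10 thick (y), 36 tall. Along -z the steel blade: 10 mm wide (x), 4 thick (y), 32 long, rounded tip. Same both ways round. Starts upright in one of the rack's slots (which one varies), shoulder on the rack's top.
- key_yellow: key with yellow plastic bow, loose, 30 g. Origin at the shoulder (underside of the bow). +z up through the bow: 26 mm wide (x), 10 thick (y), 36 tall. Along -z the steel blade: 10 mm wide (x), 4 thick (y), 32 long, rounded tip. Same both ways round. Starts upright in one of the rack's slots (which one varies), shoulder on the rack's top.
- rack: wooden key rack, fixed block 60 mm (x) by 200 (y) by 42 high, origin at the centre of its underside. Slots in its top at y = -60, 0, +60 mm, 12 mm long (y) by 6 wide (x); the keys stand in them, blade width along the rack's y. Lift a key straight up 32 mm to clear its slot.
- bin_red: red open bin, fixed, 150 mm (x) by 120 (y), walls and floor 4 mm thick; back wall (+x) 70 mm high, front wall (-x) 45 mm, sides 70 at the back, 45 at the front. Origin at the centre of its underside. The two bins may be swapped.
- bin_blue: blue open bin, fixed, 150 mm (x) by 120 (y), walls and floor 4 mm thick; back wall (+x) 70 mm high, front wall (-x) 45 mm, sides 70 at the back, 45 at the front. Origin at the centre of its underside. The two bins may be swapped.
- lock: test lock, fixed grey block 80 by 80 mm, 45 high, origin at the centre of its underside; in its top a round brass plug (39 mm) in a yellow collar. Inside the keyway four sticky pins stand out from alternate sides, 8, 14, 20, 26 mm down, by varying amounts; the blade pushes them aside. Push down with 10 to 20 N; if it stops, ease back 2 mm, rock it and push again.
- keyway (a point): centre of the keyway's mouth on the plug's flat top, level with the lock's top; turns with the plug. z up, x along the slot (red mark on the +x side). Slot 11.8 mm (x) by 5.8 (y), 38 deep, 1.5 mm lead-in. Fully home, the key's shoulder lies on the plug's face: key origin at this point, blade width along x, either way round.
- plug (a joint): turn of the brass plug in rad: 0 at rest, grows clockwise seen from above, stop at 1.5 (the quarter turn). A spring (0.03 N m/rad) turns it back when let go. The blade has about 0.2 rad of play in the slot before it drives the plug, so the key must be turned that much further.
- padlock: bystander, leave alone. brass padlock lying flat, body 45 by 40 by 22 mm, shackle toward its +x; origin at the underside of the body.
- screw_box: bystander, leave alone. Cardboard box of screws 70 by 100 by 45 mm, origin at the centre of its underside.
- oiler: bystander, leave alone. White oil bottle with a red cap, 40 mm wide, 85 mm tall, upright, origin at the centre of its underside.
Things that resemble listed ones, but are neither listed nor needed, are in the scene too. There is more than one size of the rack; the job needs the middle-sized.

How it is judged:
By the outcome, as a careful person would: the job done as asked, in the order asked, and still so for the second after the job is handed in, while the arm keeps its last pose, push and grip.
It also fails if it takes over 72 s, if anything falls off the work surface, if the arm or the gripper's body presses on something with over 40 N, if the wrist force passes 120 N, or if a joint passes its speed limit or range.

## Working session

There is one attempt and no reset: what is moved stays moved. The work goes in short steps, Python scripts to look and compute and a tool call to move; the robot and the scene stay as the last step left them, time stands still between calls to the robot, and variables do not carry over. Pictures are saved under pics/ and viewed, at most 10 in all, crops included, and the job is handed in when it is done.

Besides the shell and the picture viewer there is one more tool, called after "Call:" as a command line: name --argument value ..., lists and objects as JSON in quotes. play_rows: Moves the arm, as the interface text tells. Its arguments: {"type":"object","properties":{"translation":{"type":"array","items":{"type":"array","items":{"type":"number"}}},"delta_rot":{"type":"array","items":{"type":"array","items":{"type":"number"}}},"grip":{"type":"array","items":{"type":"number"}},"squeeze":{"type":"number"}},"required":["translation","delta_rot","grip"]}

```bash
ls; mkdir -p pics; cat > h.py <<'E'
import numpy as np, cv2
from plant import r
from scipy.spatial.transform import Rotation as R
def ray(cal,u,v):
    K=np.array(cal["intrinsics"]);k=cal["k1"]
    d=np.array([(u-K[0,2])/K[0,0],(v-K[1,2])/K[1,1]]);s=d.copy()
    for _ in range(20): s=d/(1+k*(s@s))
    rot=np.array(cal["rotation"])
    if rot.size==4: rot=R.from_quat(rot).as_matrix()
    w=rot@np.array([s[0],-s[1],-1.])
    return np.array(cal["eye"]),w
def at(cal,u,v,z):
    e,w=ray(cal,u,v); return e+w*(z-e[2])/w[2]
E
python3 - <<'E'
from h import *
ims=[]
for c in ["top","side"]:
    im=r.snapshot(c); cv2.imwrite(f"pics/{c}0.png",im)
    print(c,r.get_calibration(c))
    for t in ["key_red","key_blue","key_yellow","rack","bin_red","bin_blue","lock","keyway","padlock","screw_box","oiler"]:
        print(t,[(np.round(d["point"],3).tolist(),round(d["confidence"],2)) for d in r.look_for(c,t)][:5])
s=r.get_state();print(s)
E
```

```text
pics
top {'intrinsics': array([[489.49917157,   0.        , 317.50499187],
       [  0.        , 489.49917157, 236.08744276],
       [  0.        ,   0.        ,   1.        ]]), 'k1': -0.006131039336325062, 'eye': array([0.4818326 , 0.09223   , 1.30213057]), 'rotation': array([-0.02993931,  0.01751836,  0.70700855, -0.70635377])}
key_red [([0.526, 0.25, 0.074], 0.6)]
key_blue [([0.507, 0.306, 0.075], 0.52)]
key_yellow [([0.42, 0.093, 0.02], 0.66)]
rack [([0.522, 0.247, 0.04], 0.97), ([0.72, 0.296, 0.032], 0.61)]
bin_red [([0.515, -0.162, 0.004], 0.94), ([0.696, 0.042, 0.048], 0.73)]
bin_blue [([0.522, -0.312, 0.004], 0.82)]
lock [([0.549, 0.024, 0.044], 0.61)]
keyway [([0.521, -0.31, 0.003], 0.62)]
padlock [([0.419, 0.092, 0.02], 0.91)]
screw_box [([0.695, 0.04, 0.043], 0.71)]
oiler [([0.654, 0.157, 0.057], 0.55), ([0.523, -0.312, 0.004], 0.42)]
side {'intrinsics': array([[450.44675929,   0.        , 320.07351447],
       [  0.        , 450.44675929, 243.34925187],
       [  0.        ,   0.        ,   1.        ]]), 'k1': -0.061391562628034954, 'eye': array([0.27092646, 0.70028634,
[... 686 characters left out ...]
, 'q': array([ 1.25477204,  0.68908901, -0.19459337,  1.56530921,  0.1573379 ,
        0.90248555, -0.21508368]), 'qd': array([ 0.00014199,  0.00136086, -0.0007286 ,  0.00015078,  0.00131669,
        0.00039298, -0.00085797]), 'joint_torque': array([-8.50490378e-04, -5.27501571e+01, -1.26716997e+00, -1.53744024e+01,
       -5.19371498e-02, -6.58079971e-04,  2.60256149e-05]), 'tool_pos': array([ 0.21422816, -0.587159  ,  0.30274696]), 'eef_rot': array([ 9.84736768e-01,  1.74050269e-01, -1.34892546e-06,  4.99312713e-05]), 'contact_force': array([ 0.1221473 , -0.69517403,  0.68143838]), 'moment': array([ 0.01391588, -0.0182173 , -0.05132964]), 'finger_force': 0.0, 'opening': 0.9985981009594225}
```

View pics/top0.png

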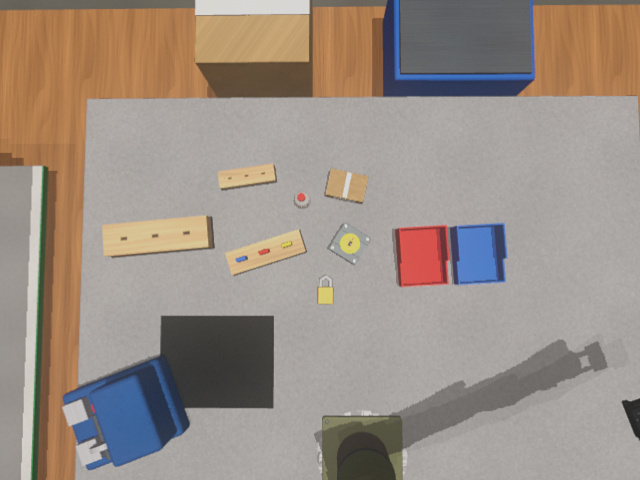

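View pics/side0.png

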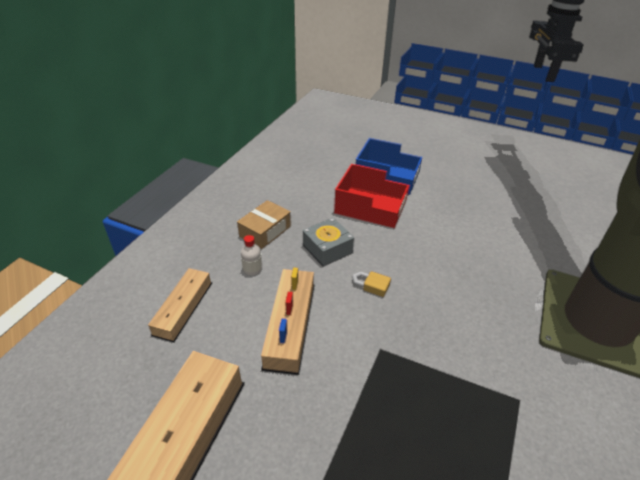

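The top view shows three racks: large (157,236), small (247,177) and the middle one with keys (266,252). On the middle rack are blue (241,259), red (264,252) and yellow (286,244). The lock is at (349,243), the padlock (325,290), the red bin (422,256) and the blue bin (479,254). Only the middle rack fits the 200 mm size, so I'll check it in a crop and measure.

```bash
python3 - <<'E'
from h import *
im=cv2.imread("pics/top0.png");cal=r.get_calibration("top")
cv2.imwrite("pics/crop1.png",cv2.resize(im[210:282,220:380],None,fx=5,fy=5,interpolation=cv2.INTER_CUBIC))
hsv=cv2.cvtColor(im,cv2.COLOR_BGR2HSV)
def seg(lo,hi,box):
    x0,y0,x1,y1=box;m=cv2.inRange(hsv[y0:y1,x0:x1],lo,hi)
    ys,xs=np.nonzero(m);return xs+x0,ys+y0
for n,lo,hi,b in [("blue",(100,120,60),(130,255,255),(230,250,255,270)),("red",(0,170,80),(7,255,255),(252,243,276,262)),("yel",(23,150,100),(35,255,255),(276,236,298,252)),("collar",(20,150,100),(35,255,255),(330,225,370,262))]:
    xs,ys=seg(lo,hi,b);z=.078 if n!="collar" else .045
    print(n,len(xs),at(cal,xs.mean(),ys.mean(),z).round(4))
for n,z,h in [("rack",.042,0),("lock",.045,0),("bin_red",0.06,0),("bin_blue",.06,0)]:
    for d in r.silhouettes("top",n)[:3]:
        m=d["pixels"].astype(np.uint8)
        c=cv2.minAreaRect(np.argwhere(m)[:,::-1].astype(np.float32))
        P=np.array([at(cal,*p,z)[:2] for p in cv2.boxPoints(c)])
        print(n,round(d["confidence"],2),P.mean(0).round(3),P.round(3).tolist(), np.linalg.norm(P-np.roll(P,1,0),axis=1).round(3))
E
```

```text
blue 25 [0.5082 0.3057 0.078 ]
red 0 [nan nan nan]
yel 27 [0.5442 0.1931 0.078 ]
collar 0 [nan nan nan]
rack 0.64 [0.722 0.299] [[0.737, 0.378], [0.76, 0.228], [0.707, 0.22], [0.685, 0.369]] [0.053 0.151 0.053 0.151]
rack 0.61 [0.524 0.249] [[0.523, 0.355], [0.585, 0.161], [0.524, 0.142], [0.463, 0.335]] [0.064 0.204 0.064 0.203]
rack 0.59 [0.566 0.531] [[0.599, 0.682], [0.623, 0.39], [0.533, 0.381], [0.509, 0.672]] [0.091 0.293 0.09  0.292]
lock 0.67 [0.546 0.032] [[0.532, 0.087], [0.602, 0.043], [0.56, -0.023], [0.491, 0.02]] [0.078 0.082 0.078 0.081]
bin_red 0.97 [ 0.515 -0.151] [[0.589, -0.082], [0.594, -0.216], [0.442, -0.219], [0.437, -0.086]] [0.152 0.134 0.152 0.133]
bin_blue 0.78 [ 0.521 -0.293] [[0.594, -0.221], [0.6, -0.362], [0.447, -0.365], [0.441, -0.225]] [0.154 0.142 0.153 0.141]<stdin>:10: RuntimeWarning: Mean of empty slice.
  ret = ret.dtype.type(ret / rcount)
```

View pics/crop1.png

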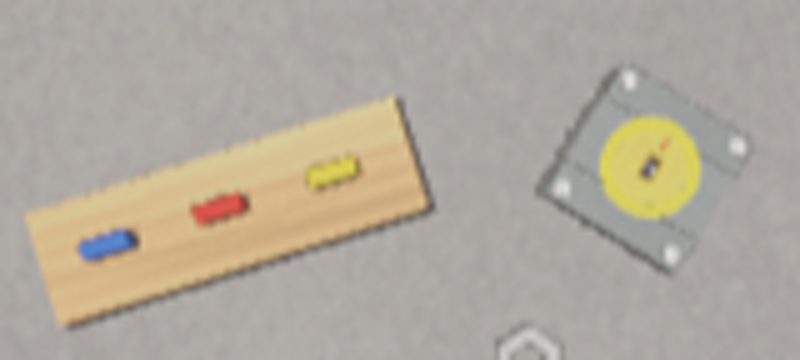

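The crop confirms the choice. The middle rack (64×204 measured) holds blue at crop (108,245), red at (220,208) and yellow at (333,172). The lock's keyway is at (650,167), with the red mark to its upper right, so keyway x points at about -32° to -37°. Now I'll move above the rack.

Call:
play_rows --translation '[[0,0,0],[0,0,0],[0,0,0],[0,0,0],[0,0,0],[0,0,0],[0,0,0],[0,0,0],[0,0,0]]' --delta_rot '[[0,0,-9.74],[0,0,-9.74],[0,0,-9.74],[0,0,-9.74],[0,0,-9.74],[0,0,-9.74],[0,0,-9.74],[0,0,-9.74],[0,0,-9.74]]' --grip '[-0.3,-0.3,-0.3,-0.3,-0.3,-0.3,-0.3,-0.3,-0.3]'

```text
clock: 2.52
tool_pos: [0.214, -0.5872, 0.3027]
eef_rot: [0.588, 0.809, -0.0, -0.0]
contact_force: [0.3, -0.1, -0.6]
opening: 0.35
finger_force: 0.0
```

Call:
play_rows --translation '[[0.035,0.0275,0],[0.035,0.0275,0],[0.035,0.0275,0],[0.035,0.0275,0],[0.035,0.0275,0],[0.035,0.0275,0],[0.035,0.0275,0],[0.035,0.0275,0],[0.035,0.0275,0],[0.035,0.0275,0],[0.035,0.0275,0],[0.035,0.0275,0],[0.035,0.0275,0],[0.035,0.0275,0],[0.035,0.0275,0],[0.035,0.0275,0],[0.035,0.0275,0],[0.035,0.0275,0],[0.035,0.0275,0],[0.035,0.0275,0]]' --delta_rot '[[0,0,0],[0,0,0],[0,0,0],[0,0,0],[0,0,0],[0,0,0],[0,0,0],[0,0,0],[0,0,0],[0,0,0],[0,0,0],[0,0,0],[0,0,0],[0,0,0],[0,0,0],[0,0,0],[0,0,0],[0,0,0],[0,0,0],[0,0,0]]' --grip '[-0.3,-0.3,-0.3,-0.3,-0.3,-0.3,-0.3,-0.3,-0.3,-0.3,-0.3,-0.3,-0.3,-0.3,-0.3,-0.3,-0.3,-0.3,-0.3,-0.3]'

```text
clock: 5.03
tool_pos: [0.5259, 0.2482, 0.3027]
eef_rot: [0.59, 0.807, -0.0, 0.0]
contact_force: [0.4, -0.8, -0.3]
opening: 0.354
finger_force: 0.0
```

```bash
cat >> h.py <<'E'
def yaw(s): 
    x=R.from_quat(s["eef_rot"]).as_matrix()[:,0]; return np.degrees(np.arctan2(x[1],x[0]))
def delta(s,p):  # tool-frame delta to world TCP target
    return R.from_quat(s["eef_rot"]).inv().apply(np.array(p)-s["tool_pos"])
COL={"blue":((100,120,50),(130,255,255)),"red":((0,150,60),(8,255,255)),"yellow":((22,120,80),(35,255,255))}
def blobs(im,c,amin=60):
    m=cv2.inRange(cv2.cvtColor(im,cv2.COLOR_BGR2HSV),*COL[c])
    n,l,st,ce=cv2.connectedComponentsWithStats(m)
    return [(ce[i],st[i,4],np.argwhere(l==i)[:,::-1].astype(np.float32)) for i in range(1,n) if st[i,4]>amin]
E
python3 - <<'E'
from h import *
s=r.get_state();cal=r.get_calibration("wrist");im=r.snapshot("wrist");cv2.imwrite("pics/w1.png",im)
print(s["q"].round(3),s["tool_pos"],yaw(s),cal)
for c in COL:
    for ce,a,p in blobs(im,c):
        b=cv2.boxPoints(cv2.minAreaRect(p)); P=np.array([at(cal,*x,.078)[:2] for x in b])
        print(c,ce.round(),a,at(cal,*ce,.078).round(4),P.round(4).tolist())
E
```

```text
[-0.205  0.672 -0.547  1.69   0.426  0.901 -0.616] [0.52589316 0.24817403 0.30274991] 107.68152223480067 {'intrinsics': array([[408.71017045,   0.        , 325.98089541],
       [  0.        , 408.71017045, 235.172417  ],
       [  0.        ,   0.        ,   1.        ]]), 'k1': -0.09636441430062295, 'eye': array([0.5061309 , 0.31285866, 0.38529781]), 'rotation': array([-0.13086942, -0.02017288,  0.15271422,  0.97935929])}
blue [330. 130.] 256 [0.5096 0.31   0.078 ] [[0.5034, 0.3186], [0.5096, 0.3206], [0.5159, 0.3014], [0.5095, 0.2994]]
blue [622. 418.] 98 [0.8642 0.1445 0.078 ] [[0.8606, 0.1356], [0.8606, 0.1552], [0.8699, 0.1527], [0.8701, 0.1329]]
red [329. 207.] 396 [0.5272 0.2551 0.078 ] [[0.5192, 0.2665], [0.5272, 0.269], [0.5356, 0.2431], [0.5275, 0.2405]]
yellow [329. 279.] 470 [0.5451 0.1994 0.078 ] [[0.5346, 0.2154], [0.5444, 0.2186], [0.5554, 0.1851], [0.5453, 0.1819]]
yellow [166. 291.] 88 [0.4205 0.148  0.078 ] [[0.4124, 0.1487], [0.4301, 0.1546], [0.4312, 0.1493], [0.4134, 0.1434]]
yellow [283. 413.] 1519 [0.5451 0.0624 0.078 ] [[0.517, 0.0772], [0.5601, 0.0914], [0.5726, 0.0501], [0.5278, 0.0352]]
```

View pics/w1.png

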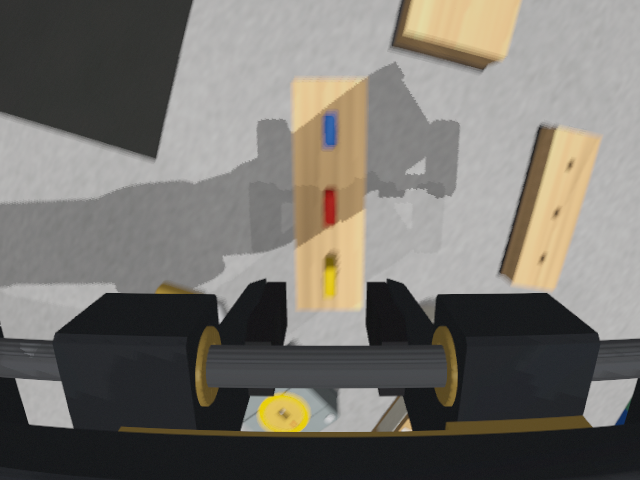

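The wrist view shows the rack vertical in the image, with keys at (330,130), (329,207) and (329,279). Top and wrist measurements agree to about 1 mm after correcting for the visible faces. Next I'll descend on red.

Call:
play_rows --translation '[[0.003,0.0024,0.02],[0,0,0.03],[0,0,0.03],[0,0,0.03],[0,0,0.03],[0,0,0.025],[0,0,0.017],[0,0,0.01],[0,0,0],[0,0,0],[0,0,0],[0,0,0]]' --delta_rot '[[0,0,0],[0,0,0],[0,0,0],[0,0,0],[0,0,0],[0,0,0],[0,0,0],[0,0,0],[0,0,0],[0,0,0],[0,0,0],[0,0,0]]' --grip '[-0.3,-0.3,-0.3,-0.3,-0.3,-0.3,-0.3,-0.3,-0.6,-1,-1,-1]' --squeeze 20

```text
clock: 6.58
tool_pos: [0.527, 0.2508, 0.1115]
eef_rot: [0.59, 0.807, 0.001, 0.0]
contact_force: [-0.6, -0.2, 3.8]
opening: 0.112
finger_force: 20.0
```

Call:
play_rows --translation '[[0,0,-0.02],[0,0,-0.03],[0,0,-0.04],[-0.0388,-0.0136,0],[-0.0388,-0.0136,0],[-0.0388,-0.0136,0],[-0.0388,-0.0136,0],[-0.0388,-0.0136,0],[-0.0388,-0.0136,0],[-0.0388,-0.0136,0],[-0.0388,-0.0136,0],[-0.0388,-0.0136,0],[-0.0388,-0.0136,0],[0,0,0.03],[0,0,0.03],[0,0,0.024],[0,0,0],[0,0,0]]' --delta_rot '[[0,0,0],[0,0,0],[0,0,0],[0,0,0],[0,0,0],[0,0,0],[0,0,0],[0,0,0],[0,0,0],[0,0,0],[0,0,0],[0,0,0],[0,0,0],[0,0,0],[0,0,0],[0,0,0],[0,0,0],[0,0,0]]' --grip '[-1,-1,-1,-1,-1,-1,-1,-1,-1,-1,-1,-1,-1,-1,-1,-1,-1,-1]'

```text
clock: 8.82
tool_pos: [0.5156, -0.1604, 0.1175]
eef_rot: [0.59, 0.808, 0.0, 0.0]
contact_force: [-0.2, -0.2, -0.1]
opening: 0.112
finger_force: 20.0
```

Call:
play_rows --translation '[[0,0,0],[0,0,0],[0,0,-0.04],[0,0,-0.05],[0.0408,0.01243,0],[0.0408,0.01243,0],[0.0408,0.01243,0],[0.0408,0.01243,0],[0.0408,0.01243,0],[0.0408,0.01243,0],[0.0408,0.01243,0],[0.0408,0.01243,0],[0.0408,0.01243,0],[0.0408,0.01243,0],[0.0408,0.01243,0],[0,0,0],[0,0,0]]' --delta_rot '[[0,0,0],[0,0,0],[0,0,0],[0,0,0],[0,0,0],[0,0,0],[0,0,0],[0,0,0],[0,0,0],[0,0,0],[0,0,0],[0,0,0],[0,0,0],[0,0,0],[0,0,0],[0,0,0],[0,0,0]]' --grip '[-0.6,-0.3,-0.3,-0.3,-0.3,-0.3,-0.3,-0.3,-0.3,-0.3,-0.3,-0.3,-0.3,-0.3,-0.3,-0.3,-0.3]'

```text
clock: 10.95
tool_pos: [0.5089, 0.3076, 0.2067]
eef_rot: [0.59, 0.807, -0.001, 0.0]
contact_force: [0.7, -0.7, 1.1]
opening: 0.349
finger_force: 0.0
```

```bash
python3 - <<'E'
from h import *
s=r.get_state();im=r.snapshot("top");cv2.imwrite("pics/top1.png",im);cal=r.get_calibration("top")
print(s["tool_pos"],yaw(s),"d blue",delta(s,[.5094,.3089,.111]).round(4))
for ce,a,p in blobs(im,"red",10): print(ce.round(),a,at(cal,*ce,.01).round(3))
print(r.look_for("top","key_red"))
E
```

```text
[0.508923   0.30760829 0.20667828] 107.68514406603641 d blue [0.0012 0.0009 0.0957]
[301. 197.] 32 [0.674 0.159 0.01 ]
[421. 256.] 2283 [ 0.517 -0.156  0.01 ]
[446. 269.] 11 [ 0.482 -0.222  0.01 ]
[]
```

Call:
play_rows --translation '[[0.001,0.0009,0.03],[0,0,0.03],[0,0,0.025],[0,0,0.0107],[0,0,0],[0,0,0],[0,0,0],[0,0,0]]' --delta_rot '[[0,0,0],[0,0,0],[0,0,0],[0,0,0],[0,0,0],[0,0,0],[0,0,0],[0,0,0]]' --grip '[-0.3,-0.3,-0.3,-0.3,-0.6,-1,-1,-1]'

```text
clock: 12.05
tool_pos: [0.5086, 0.3096, 0.1118]
eef_rot: [0.59, 0.808, -0.001, -0.0]
contact_force: [-4.3, -2.3, 6.5]
opening: 0.111
finger_force: 20.0
```

Call:
play_rows --translation '[[0,0,-0.02],[0,0,-0.03],[0,0,-0.04],[-0.0457,-0.01365,0],[-0.0457,-0.01365,0],[-0.0457,-0.01365,0],[-0.0457,-0.01365,0],[-0.0457,-0.01365,0],[-0.0457,-0.01365,0],[-0.0457,-0.01365,0],[-0.0457,-0.01365,0],[-0.0457,-0.01365,0],[-0.0457,-0.01365,0],[-0.0457,-0.01365,0],[-0.0457,-0.01365,0],[-0.0457,-0.01365,0],[0,0,0.03],[0,0,0.03],[0,0,0.024],[0,0,0]]' --delta_rot '[[0,0,0],[0,0,0],[0,0,0],[0,0,0],[0,0,0],[0,0,0],[0,0,0],[0,0,0],[0,0,0],[0,0,0],[0,0,0],[0,0,0],[0,0,0],[0,0,0],[0,0,0],[0,0,0],[0,0,0],[0,0,0],[0,0,0],[0,0,0]]' --grip '[-1,-1,-1,-1,-1,-1,-1,-1,-1,-1,-1,-1,-1,-1,-1,-1,-1,-1,-1,-1]'

```text
clock: 14.55
tool_pos: [0.5209, -0.3105, 0.1169]
eef_rot: [0.59, 0.807, -0.0, -0.0]
contact_force: [-0.5, 0.7, -0.3]
opening: 0.116
finger_force: 20.0
```

Call:
play_rows --translation '[[0,0,0],[0,0,0],[0,0,-0.04],[0,0,-0.05],[0,0,-0.05],[0,0,0],[0,0,0]]' --delta_rot '[[0,0,0],[0,0,0],[0,0,0],[0,0,0],[0,0,0],[0,0,0],[0,0,0]]' --grip '[-0.6,-0.3,-0.3,-0.3,-0.3,-0.3,-0.3]'

```text
clock: 15.42
tool_pos: [0.5207, -0.3102, 0.2572]
eef_rot: [0.59, 0.807, -0.0, 0.0]
contact_force: [-0.3, 0.7, -0.1]
opening: 0.348
finger_force: 0.0
```

```bash
python3 - <<'E'
from h import *
cv2.imwrite("pics/w2.png",r.snapshot("wrist"))
E
```

```text
(no output)
```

View pics/w2.png

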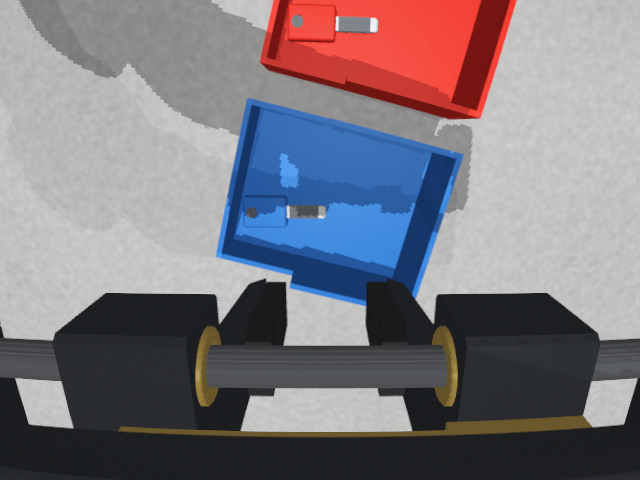

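Call:
play_rows --translation '[[0.0336,0.0211,0],[0.0336,0.0211,0],[0.0336,0.0211,0],[0.0336,0.0211,0],[0.0336,0.0211,0],[0.0336,0.0211,0],[0.0336,0.0211,0],[0.0336,0.0211,0],[0,0,0],[0,0,0.02],[0,0,0.03],[0,0,0.03],[0,0,0],[0,0,0]]' --delta_rot '[[0,0,0],[0,0,0],[0,0,0],[0,0,0],[0,0,0],[0,0,0],[0,0,0],[0,0,0],[0,0,-10.075],[0,0,-10.075],[0,0,-10.075],[0,0,-10.075],[0,0,0],[0,0,0]]' --grip '[-0.3,-0.3,-0.3,-0.3,-0.3,-0.3,-0.3,-0.3,-0.3,-0.3,-0.3,-0.3,-0.3,-0.3]'

```text
clock: 17.23
tool_pos: [0.6002, -0.0023, 0.1772]
eef_rot: [0.277, 0.961, 0.0, -0.0]
contact_force: [-0.4, -0.5, -1.0]
opening: 0.349
finger_force: 0.0
```

```bash
python3 - <<'E'
from h import *
s=r.get_state();cal=r.get_calibration("wrist");im=r.snapshot("wrist");cv2.imwrite("pics/w3.png",im)
print(s["clock"],s["q"].round(3),s["tool_pos"],yaw(s),cal)
for ce,a,p in blobs(im,"yellow",500):
    e=cv2.fitEllipse(cv2.convexHull(p)); c=at(cal,*e[0],.045)
    print(ce.round(1),a,e,c.round(4))
    # dark slot inside
    x,y=map(int,e[0]);w=45;g=cv2.cvtColor(im,cv2.COLOR_BGR2GRAY)[y-w:y+w,x-w:x+w]
    cv2.imwrite(f"pics/lk.png",cv2.resize(im[y-w:y+w,x-w:x+w],None,fx=6,fy=6,interpolation=cv2.INTER_CUBIC)); print("crop origin",x-w,y-w)
E
```

```text
17.225 [ 0.311  0.913 -0.706  1.729  0.79   0.808  0.232] [ 0.60024731 -0.00232534  0.17723433] 147.85141806394697 {'intrinsics': array([[408.71017045,   0.        , 325.98089541],
       [  0.        , 408.71017045, 235.172417  ],
       [  0.        ,   0.        ,   1.        ]]), 'k1': -0.09636441430062295, 'eye': array([0.54407072, 0.03402359, 0.25982994]), 'rotation': array([-0.1153996 , -0.06369721,  0.47972499,  0.86746155])}
[327.1 135.1] 7764 ((327.1588134765625, 135.1910400390625), (100.78782653808594, 102.6297836303711), 179.5298309326172) [0.5486 0.0319 0.045 ]
crop origin 282 90
```

View pics/lk.png

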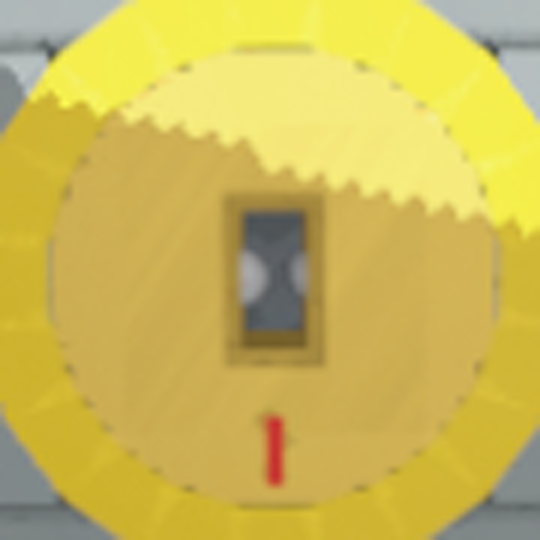

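Wrist view: the red key lies in the red bin around (335,22) and the blue key in the blue bin around (285,212), so both are placed. In the lock crop, the slot's centre is at (274,279) and the mark is straight below it, so tool yaw 148° matches the keyway. Now for yellow.

Call:
play_rows --translation '[[0.0302,0.0275,0],[0.0302,0.0275,0],[0.0302,0.0275,0],[0.0302,0.0275,0],[0.0302,0.0275,0],[0,0,0],[0,0,0],[0,0,0],[0,0,0],[0,0,0],[0,0,0]]' --delta_rot '[[0,0,0],[0,0,0],[0,0,0],[0,0,0],[0,0,0],[0,0,10.04],[0,0,10.04],[0,0,10.04],[0,0,10.04],[0,0,0],[0,0,0]]' --grip '[-0.3,-0.3,-0.3,-0.3,-0.3,-0.3,-0.3,-0.3,-0.3,-0.3,-0.3]'

```text
clock: 18.65
tool_pos: [0.5452, 0.1943, 0.1777]
eef_rot: [0.588, 0.809, 0.001, 0.0]
contact_force: [-0.4, 0.6, 0.2]
opening: 0.346
finger_force: 0.0
```

```bash
python3 - <<'E'
from h import *
s=r.get_state();print(s["tool_pos"],yaw(s),"d yel",delta(s,[.5454,.1944,.111]).round(4))
cal=r.get_calibration("top"); print("keyway top",at(cal,350,243.4,.045).round(4))
im=cv2.imread("pics/top0.png");p=[p for ce,a,p in blobs(im,"yellow",60) if abs(ce[0]-350)<12 and ce[1]<260][0]
e=cv2.fitEllipse(cv2.convexHull(p));print("collar top",e[0],at(cal,*e[0],.045).round(4))
E
```

```text
[0.54518202 0.19428773 0.17774142] 107.98065189793104 d yel [0.     0.0002 0.0667]
keyway top [0.5474 0.0308 0.045 ]
collar top (349.5617980957031, 242.95150756835938) [0.5486 0.032  0.045 ]
```

Call:
play_rows --translation '[[0,0,0.025],[0,0,0.025],[0,0,0.0167],[0,0,0],[0,0,0],[0,0,0],[0,0,0],[0,0,0]]' --delta_rot '[[0,0,0],[0,0,0],[0,0,0],[0,0,0],[0,0,0],[0,0,0],[0,0,0],[0,0,0]]' --grip '[-0.3,-0.3,-0.3,-0.3,-0.6,-1,-1,-1]' --squeeze 50

```text
clock: 19.65
tool_pos: [0.5453, 0.1942, 0.1111]
eef_rot: [0.589, 0.808, 0.001, 0.0]
contact_force: [-0.9, -0.6, 5.1]
opening: 0.112
finger_force: 50.0
```

Call:
play_rows --translation '[[0,0,-0.01],[0,0,-0.02],[0,0,-0.03],[-0.0312,-0.00944,0],[-0.0312,-0.00944,0],[-0.0312,-0.00944,0],[-0.0312,-0.00944,0],[-0.0312,-0.00944,0],[0,0,0],[0,0,0],[0,0,0],[0,0,0],[0,0,0],[0,0,0],[0,0,0]]' --delta_rot '[[0,0,0],[0,0,0],[0,0,0],[0,0,0],[0,0,0],[0,0,0],[0,0,0],[0,0,0],[0,0,-10],[0,0,-10],[0,0,-10],[0,0,-10],[0,0,0],[0,0,0],[0,0,0]]' --grip '[-1,-1,-1,-1,-1,-1,-1,-1,-1,-1,-1,-1,-1,-1,-1]'

```text
clock: 21.52
tool_pos: [0.5478, 0.0311, 0.1704]
eef_rot: [0.278, 0.961, -0.0, 0.0]
contact_force: [-0.4, -0.7, -0.4]
opening: 0.105
finger_force: 50.0
```

```bash
python3 - <<'E'
from h import *
s=r.get_state();cal=r.get_calibration("wrist");im=r.snapshot("wrist");sd=r.snapshot("side")
print(s["tool_pos"],yaw(s),s["q"].round(3),s["contact_force"].round(2),s["moment"].round(3),"d",delta(s,[.5482,.0314,.15]).round(4))
a=cv2.resize(im[180:460,220:440],None,fx=2,fy=2); b=cv2.resize(sd[160:260,270:350],(440,560),interpolation=cv2.INTER_CUBIC)
cv2.imwrite("pics/w4.png",np.hstack([a,b])[:,:800])
E
```

```text
[0.54781072 0.03108707 0.17044172] 147.7611206766654 [ 0.252  0.871 -0.683  1.891  0.851  0.698  0.06 ] [-0.39 -0.68 -0.44] [ 0.048 -0.14  -0.001] d [-0.0002  0.0005  0.0204]
```

View pics/w4.png

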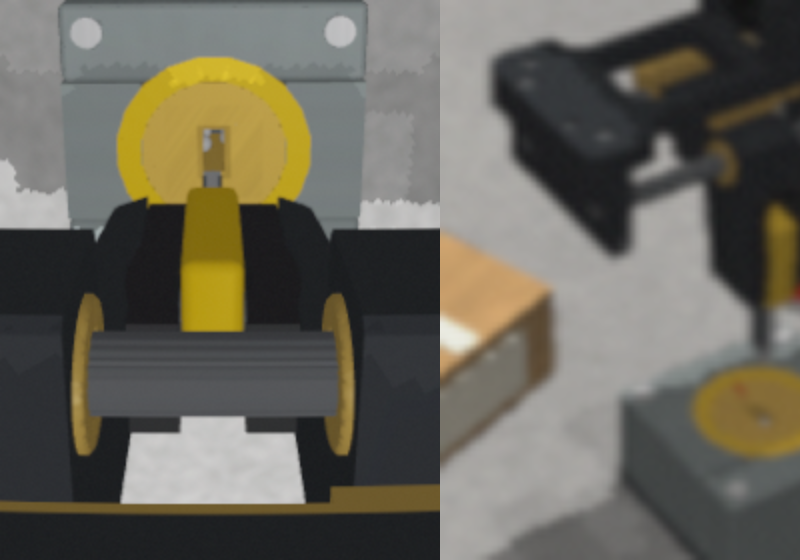

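The key is held upright. Its blade at (212,180) sits directly in line with the slot at (213,150). Starting insertion.

Call:
play_rows --translation '[[0,0.0003,0.01],[0,0,0.01],[0,0,0.004],[0,0,0.004],[0,0,0.002],[0,0,0]]' --delta_rot '[[0,0,0],[0,0,0],[0,0,0],[0,0,0],[0,0,0],[0,0,0]]' --grip '[-1,-1,-1,-1,-1,-1]'

```text
clock: 22.38
tool_pos: [0.5479, 0.0313, 0.1403]
eef_rot: [0.277, 0.961, -0.0, -0.0]
contact_force: [-0.5, 0.1, -1.0]
opening: 0.108
finger_force: 50.0
```

Call:
play_rows --translation '[[0,0,0.002],[0,0,0.002],[0,0,0.002],[0,0,0.002],[0,0,0]]' --delta_rot '[[0,0,0],[0,0,0],[0,0,0],[0,0,0],[0,0,0]]' --grip '[-1,-1,-1,-1,-1]'

```text
clock: 23.0
tool_pos: [0.5483, 0.0319, 0.1321]
eef_rot: [0.277, 0.961, 0.001, 0.0]
contact_force: [0.7, 2.1, -0.4]
opening: 0.11
finger_force: 50.0
```

Call:
play_rows --translation '[[0,0,0.002],[0,0,0.002],[0,0,0.002],[0,0,0.002],[0,0,0.002],[0,0,0]]' --delta_rot '[[0,0,0],[0,0,0],[0,0,0],[0,0,0],[0,0,0],[0,0,0]]' --grip '[-1,-1,-1,-1,-1,-1]'

```text
clock: 23.75
tool_pos: [0.5481, 0.0317, 0.1221]
eef_rot: [0.277, 0.961, 0.0, 0.0]
contact_force: [0.9, 3.5, -0.0]
opening: 0.105
finger_force: 50.0
```

Call:
play_rows --translation '[[0,0,0.002],[0,0,0.002],[0,0,0.002],[0,0,0.002],[0,0,0.0015],[0,0,0]]' --delta_rot '[[0,0,0],[0,0,0],[0,0,0],[0,0,0],[0,0,0],[0,0,0]]' --grip '[-1,-1,-1,-1,-1,-1]'

```text
clock: 24.5
tool_pos: [0.5481, 0.0318, 0.114]
eef_rot: [0.277, 0.961, 0.0, 0.001]
contact_force: [-2.6, 3.1, 13.6]
opening: 0.113
finger_force: 50.0
```

Call:
play_rows --translation '[[0,0,0.001],[0,0,0]]' --delta_rot '[[0,0,0],[0,0,0]]' --grip '[-1,-1]'

```text
clock: 24.75
tool_pos: [0.5481, 0.0318, 0.1138]
eef_rot: [0.277, 0.961, 0.0, 0.001]
contact_force: [-3.5, 2.3, 22.3]
opening: 0.11
finger_force: 50.0
```

```bash
python3 - <<'E'
from h import *
s=r.get_state();im=r.snapshot("wrist");sd=r.snapshot("side")
print(s["tool_pos"],yaw(s),s["q"].round(3),s["contact_force"].round(2),s["moment"].round(3))
a=cv2.resize(im[180:460,220:440],None,fx=2,fy=2); b=cv2.resize(sd[180:270,300:358],(360,560),interpolation=cv2.INTER_CUBIC)
cv2.imwrite("pics/w5.png",np.hstack([a,b])[:,:800])
E
```

```text
[0.54809502 0.03182309 0.1138492 ] 147.87421553549882 [ 0.203  0.952 -0.598  1.912  0.962  0.594 -0.034] [-3.54  2.32 22.28] [ 0.537  0.737 -0.014]
```

View pics/w5.png

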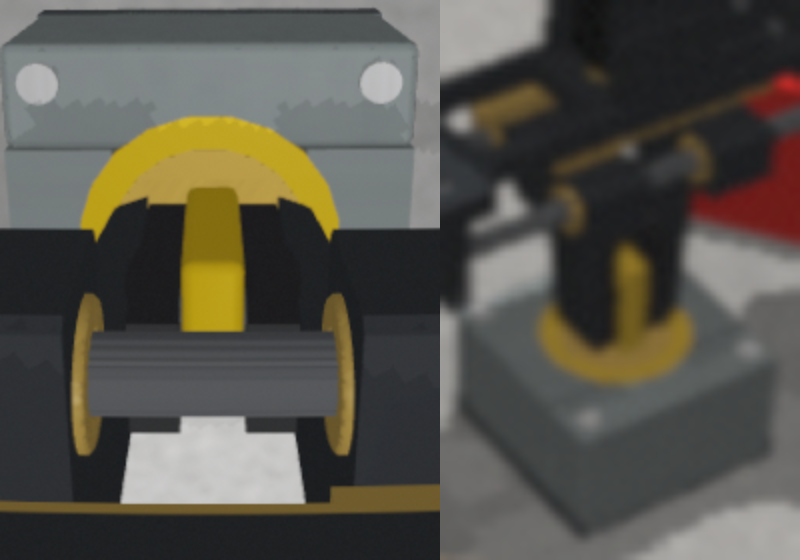

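The key is home: the bow is seated on the plug, with a hard stop at the expected TCP height (0.114). Easing the push slightly and turning clockwise.

Call:
play_rows --translation '[[0,0,-0.001],[0,0,0],[0,0,0],[0,0,0],[0,0,0],[0,0,0],[0,0,0]]' --delta_rot '[[0,0,5],[0,0,8],[0,0,8],[0,0,8],[0,0,8],[0,0,8],[0,0,0]]' --grip '[-1,-1,-1,-1,-1,-1,-1]' --squeeze 60

```text
clock: 25.72
tool_pos: [0.5488, 0.0318, 0.114]
eef_rot: [0.624, 0.782, 0.001, 0.001]
contact_force: [-0.7, 2.3, 12.8]
opening: 0.103
finger_force: 60.0
```

```bash
python3 - <<'E'
from h import *
s=r.get_state()
print(s["tool_pos"],yaw(s),s["q"].round(3),s["contact_force"].round(2),s["moment"].round(3))
E
```

```text
[0.5487614  0.03177624 0.11396339] 102.80500579975372 [ 0.097  0.913 -0.408  1.916  0.765  0.471 -0.644] [-0.68  2.3  12.79] [0.592 0.075 0.028]
```

Call:
play_rows --translation '[[0,0,0],[0,0,0],[0,0,0],[0,0,0],[0,0,0],[0,0,0],[0,0,0],[0,0,0]]' --delta_rot '[[0,0,8],[0,0,8],[0,0,8],[0,0,8],[0,0,8],[0,0,8],[0,0,4],[0,0,0]]' --grip '[-1,-1,-1,-1,-1,-1,-1,-1]'

```text
clock: 26.72
tool_pos: [0.5492, 0.0314, 0.114]
eef_rot: [0.903, 0.429, 0.001, 0.001]
contact_force: [0.2, 2.7, 9.1]
opening: 0.106
finger_force: 60.0
```

```bash
python3 - <<'E'
from h import *
s=r.get_state()
print(s["tool_pos"],yaw(s),s["q"].round(3),s["contact_force"].round(2),s["moment"].round(3))
E
```

```text
[0.54924706 0.03136623 0.11398664] 50.817329382570215 [-0.025  0.89  -0.196  1.922  0.437  0.368 -1.244] [0.17 2.72 9.09] [ 0.653 -0.149  0.084]
```

Call:
play_rows --translation '[[0,0,0],[0,0,0],[0,0,0]]' --delta_rot '[[0,0,3],[0,0,3],[0,0,0]]' --grip '[-1,-1,-1]'

```text
clock: 27.1
tool_pos: [0.5492, 0.0313, 0.114]
eef_rot: [0.924, 0.382, 0.001, 0.001]
contact_force: [-0.1, 2.5, 12.2]
opening: 0.107
finger_force: 60.0
```

```bash
python3 - <<'E'
from h import *
s=r.get_state()
print(s["tool_pos"],yaw(s),s["q"].round(3),s["contact_force"].round(2),s["moment"].round(3))
E
```

```text
[0.54917272 0.03131069 0.11397801] 44.86135524687618 [-0.038  0.889 -0.174  1.923  0.394  0.36  -1.307] [-0.13  2.51 12.22] [ 0.628 -0.128  0.203]
```

Call:
play_rows --translation '[[0,0,0],[0,0,0],[0,0,0],[0,0,0]]' --delta_rot '[[0,0,3],[0,0,0],[0,0,0],[0,0,0]]' --grip '[-1,-1,-1,-1]'

```text
clock: 27.6
tool_pos: [0.5492, 0.0313, 0.1139]
eef_rot: [0.934, 0.358, 0.001, 0.001]
contact_force: [0.6, 2.5, 10.5]
opening: 0.109
finger_force: 60.0
```

```bash
python3 - <<'E'
from h import *
s=r.get_state();im=r.snapshot("wrist");sd=r.snapshot("side")
print(s["tool_pos"],yaw(s),s["contact_force"].round(2),s["moment"].round(3),s["opening"])
a=cv2.resize(im[180:460,220:440],None,fx=2,fy=2); b=cv2.resize(sd[180:270,300:358],(360,560),interpolation=cv2.INTER_CUBIC)
cv2.imwrite("pics/w6.png",np.hstack([a,b])[:,:800])
E
```

```text
[0.54920205 0.03126812 0.11394698] 41.894356528926345 [ 0.6   2.48 10.47] [ 0.61  -0.138  0.239] 0.10851246999743448
```

View pics/w6.png

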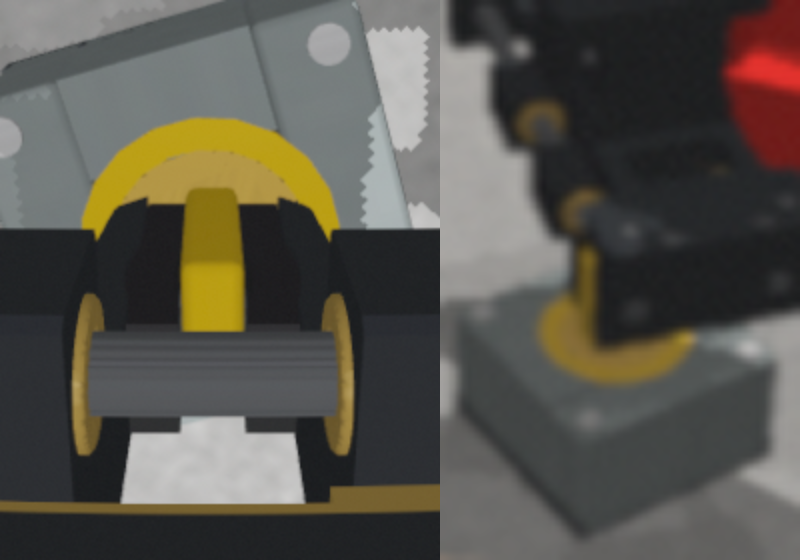

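The key, seen around (212,260), is still square in the grip and seated, and it has turned 106°. The torque rises stiffly against the stop and the push is about 10 N, so I'm handing in.

```bash
python3 -c "
from h import *
print(r.finish_job())"
```

```text
the job is handed in; nothing more can be done
None
```

The job is handed in at about 28 s of the 72 s allowed: the red and blue keys are in their bins, and the yellow key is home in the lock, turned clockwise to the stop and still gripped. The handover call didn't report a verdict.

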